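# Move a hot headspace vial to the sampler carousel with sprung tongs

## Robot

A 7-joint arm with a two-finger parallel gripper is mounted at the origin on the work surface. World frame = base frame: x ahead of the robot, y to its left, z up, the work surface at z = 0. Lengths are in m, angles in degrees, forces in N, time in s.
With the tool pointing down it reaches from about 0.4 to 0.875 m from the base axis. Payload 4.4 kg.
Tool frame: the origin (TCP) lies midway between the tips of the shut fingers; the grasp point (between the pads) lies 19 mm behind it; y points along the fingers, x is the direction in which the jaws open and shut, and the axes are right-handed (so a half turn about y gives the same grasp; the last joint's range is limited). The gripper opens to 85 mm and grips with 20 to 120 N. Pads are 22 mm wide; open, the fingers measure 114 mm over their backs; the gripper's body (76 mm by 85 mm) begins 54 mm behind the grasp point. The pads swing forward as they close: fully open they stand 13 mm farther back than shut.
Start: joints at [-68.743, 36.005, 2.206, 86.941, -1.547, 57.084, -1.146], TCP at [0.275, 0.589, 0.231] pointing down, gripper open.
Joint ranges: [-175.42, 175.42], [-21.48, 121.26], [-71.46, 75.88], [10.55, 141.38], [-63.04, 243.04], [13.31, 113.54], [-168.57, 168.57]. Speed limits (degrees/s): [147.25, 147.25, 180, 180, 180, 180, 180].

## Interface

Orientations are given as a 3x3 rotation matrix whose columns are the frame's x, y, z axes.
In Python, from rig import bot gives the robot as it stands.
- The arm moves only by the tool play_rows, never from a script. Its argument "targets" is one flat list of numbers, 7 for each row, row after row: the shift along the tool's x, y, z in cm, then the turn, a rotation vector about the tool's x, y, z in degrees, then the finger opening in cm, from 0 to 8.54. A call has 1 to 10 rows; each row is the pose to reach, as a shift and turn from the pose measured when the call began, along the tool's axes at that moment; what a row does not reach only later rows make up. A row lasts 1/10 s, in which the tool goes at most 50 mm and 8.59 degrees, less where a joint would pass 70% of its speed; a pose out of reach is approached as far as the arm can. A call with a gripper value outside its range is refused whole. The fingers move at their own pace and stop on an object; the grip force is fixed at half the most. Time passes only in rows, so rows that repeat a pose let the fingers close. It gives the time, the measured TCP pose, the force and the opening at its end, in the units of the state.
- bot.state(): the state, without advancing time (a new reading comes with each control period).
- bot.grab_frame(name): name is "scene" or "side" or "wrist"; returns the picture (400x640x3 uint8, red, green, blue); there is no depth.
- bot.calibration(name): a dict with "intrinsics" (3x3 intrinsics, pixels), "k1" (the pictures are not rectified: a ray, as slopes to the right and down, at radius r is drawn at 1 + k1 r^2 times it, then the intrinsics apply), "camera_from_world" (4x4, takes a point from world to camera coordinates); the wrist camera has in their place "T_tool_cam" (4x4, takes a point from camera to tool coordinates, whose origin is the TCP and whose axes are the tool frame's). Camera axes: x right, y down, z forward; pixel columns grow to the right and rows downward; lengths in m; the calibration is good to about 2 mm. A picture is of the moment at which its call begins: read the wrist's pose just before it. calibration takes no time and is no camera call.
- bot.hand_in(): hands the job in, once; it reports no verdict.
The state is a dict: "time_s": time; "joint_positions": joint angles; "joint_velocities": joint speeds; "effort": joint torques, N m; "eef_pos": TCP position; "tool_rot": TCP orientation; "wrist_force": force on the tool from outside, world axes, zero at the start; "torque": the same for the moment, N m; "opening": opening from 0.0 (shut) to 1.0 (fully open).
Only numpy, scipy, OpenCV 4.12 (cv2) and the standard library are available. Lean on these libraries where they do the work, as an engineer would, in place of code of your own. Each camera call takes 0.05 s, during which the arm holds its last target. There are 200 camera calls.

## Task

The tall vial in the block heater is hot glass, so keep the gripper itself off it: take the sprung tongs out of their stand, grip the vial under its cap with them without squeezing hard, lift it out, and press it past the spring of the carousel's one empty well until you feel it bear firmly on the pad at the bottom, without ramming it. Then let it go and stand the tongs upright in their stand again, leaving everything else as it is.

Things in the scene. Friction and masses are not known exactly. Their poses are not given: they have to be found in the camera images.
- tongs: Sprung steel vial tongs, 100 mm high, 65 g, standing jaws down in the stand. Origin: centre under the two jaws; z up to the bow; they close along x. Arms hinge at z = 94 and spring open. Jaws: z = 0 to 3.5, 22 mm wide along y, hollowed to fit a 17 mm neck, 52 mm over their outsides when free. They drop if the grips are let go entirely.
- tongs_grip (a point): Point midway between the tongs' two black ribbed grips, 54 mm above the jaws' underside, axes as the tongs. Grips 24 mm high, 20 mm wide (y); 49 mm across the outside when free. Squeezed to 45-46 mm: 4-5 N, jaws 28-30 mm apart, tongs held open in the hand; to 39-40 mm: 12 N, jaws round a 17 mm neck. Of force beyond that, 0.44 goes into the neck.
- vial: The hot one: tall capped glass vial, 75 mm high, 22 to 36 g, upright in a heater well. Origin: centre of its underside, z up. Body 22.5 mm in diameter to z = 60, sloping shoulder, neck 17 mm in diameter from z = 62 to 69 (the jaws are lower than this and can slip along it), cap 20.6 mm in diameter from z = 69 to 75. Lower edge bevelled 3 mm. The neck takes 30 N a side.
- heater: Block heater, 190 x 130 mm, fixed. Origin: centre of its underside. Its aluminium block has its top at z = 85, with six wells of 24 mm bore and 35 mm depth, at x = -9, 25, 59 and y = -19, 19.
- short_vial_a: Short capped glass vial, same diameters, 46 mm high, in another well of the heater; leave alone. Origin: centre of its underside.
- short_vial_b: Second short vial, like short_vial_a.
- carousel: White sampler wheel lying on the bench, 230 mm in diameter, 45 mm high, fixed, with a knob in the middle (to 89 mm high). Origin: centre of its underside. Twelve wells on a circle of 85 mm radius, 30 degrees apart: eleven hold capped vials (tops at 81 mm), the one at the wheel's -x side is empty.
- well_pad: Rubber pad on the floor of the carousel's empty well; origin: centre of its top, 6 mm above the bench, z up. Home means bearing on it: 3 N or more; over 15 N is ramming. Bore 24.5 mm, mouth 39 mm above the pad. A leaf spring in the outer wall, 10 to 34 mm above the pad, pushes the vial inward: it slides down at 4 to 12 N if let follow sideways, but binds (20 N) if the tongs hold it against that.
- tongs_stand: Steel stand of the tongs, fixed. Origin: centre of its underside. An open trough, 60 mm (x) by 26 mm (y) inside, on a 100 x 50 mm plate; floor at z = 5, rim at z = 25. The tongs stand in its middle, their x along its x.
- bottle: Amber bottle, 60 mm in diameter, 110 mm high; leave alone. Origin: centre of its underside.
- dish: White dish, 90 mm in diameter, 16 mm high; leave alone. Origin: centre of its underside.

How it is judged (in metres and radians):
On the way, in this order (a step that is already met when the one before it is completed fails the run):
1. the vial, gripped in the tongs, is lifted clear of the block heater (height (world z) of vial above 0.088 m and contact force between tongs and vial above 0.3 N), for 0.1 s.
2. pressed with the tongs, the vial bears on the pad at the bottom of the empty well (contact force between vial and well_pad above 3 N and horizontal distance between vial and well_pad below 0.003 m and z of vial in the frame of well_pad below 0.0015 m and contact force between tongs and vial above 3 N), for 0.1 s.
At the end, for the whole second after the job is handed in: vial upright in the empty well, its underside within 1.5 mm of the pad and 3 mm of its centre, let go and at rest; the tongs upright (within 0.2 rad) and at rest in the trough of their stand, jaws on its floor; the short vials, bottle and dish where they were (z of vial in the frame of well_pad below 0.0015 m and horizontal distance between vial and well_pad below 0.003 m and angle between vial's own z axis and vertical below 0.1 rad and linear speed of vial below 0.01 m/s and contact force between tongs and vial below 0.05 N and horizontal distance between tongs and tongs_stand below 0.02 m and z of tongs in the frame of tongs_stand below 0.009 m and angle between tongs's own z axis and vertical below 0.2 rad and linear speed of tongs below 0.02 m/s); the robot touches nothing.
It fails at once if the gripper or arm touches the hot vial (contact force between any of the fingers, the arm and vial above 0.2 N).
It fails at once if the vial is rammed onto the pad (over 15 N) (contact force between vial and well_pad above 15 N).
It fails at once if the vial is rammed against the carousel (over 60 N in all, the spring's grip included) (contact force between vial and carousel above 60 N).
It fails at once if the vial's neck is squeezed too hard (over 30 N a side, 60 N for both jaws) (contact force between tongs and vial above 60 N).
It fails at once if a short vial, the bottle or the dish is moved (distance of any of short_vial_a, short_vial_b from where it was at the start of the episode above 0.008 m or distance of any of bottle, dish from where it was at the start of the episode above 0.015 m).
It also fails if it takes over 72 s, if anything falls off the work surface, if the arm or the gripper's body presses on something with over 40 N, if the wrist force passes 120 N, or if a joint passes its speed limit or range.

## Working session

There is one attempt and no reset: what is moved stays moved. The work goes in short steps, Python scripts to look and compute and a tool call to move; the robot and the scene stay as the last step left them, time stands still between calls to the robot, and variables do not carry over. Pictures are saved under pics/ and viewed, about 8 in all and at most 12, crops included, and the job is handed in when it is done.

Besides the shell and the picture viewer there is one more tool, called after "Request:" in YAML: its name, and indented under it one key for each argument. play_rows: Moves the arm, as the interface text tells. Its arguments: {"type":"object","properties":{"targets":{"type":"array","items":{"type":"number"}}},"required":["targets"]}

```bash
mkdir -p pics; ls
cat > h.py <<'E'
import numpy as np, cv2
from rig import bot
def snap(n,f):
    im=bot.grab_frame(n); cv2.imwrite('pics/'+f,im[:,:,::-1]); return im
def ray(name,uv):
    c=bot.calibration(name);K=np.array(c['intrinsics']);k1=c['k1']
    d=np.linalg.solve(K,[uv[0],uv[1],1.])[:2]
    s=d.copy()
    for _ in range(30): s=d/(1+k1*(s@s))
    r=np.array([s[0],s[1],1.])
    if 'T_tool_cam' in c:
        st=bot.state();T=np.array(c['T_tool_cam']);R=np.array(st['tool_rot'])
        return R@T[:3,3]+np.array(st['eef_pos']),R@T[:3,:3]@r
    M=np.array(c['camera_from_world']);R=M[:3,:3]
    return -R.T@M[:3,3],R.T@r
def onz(name,uv,z):
    o,d=ray(name,uv);return o+d*(z-o[2])/d[2]
def pix(name,p):
    c=bot.calibration(name);p=np.array(p,float)
    if 'T_tool_cam' in c:
        st=bot.state();T=np.array(c['T_tool_cam']);R=np.array(st['tool_rot'])
        q=T[:3,:3].T@(R.T@(p-np.array(st['eef_pos']))-T[:3,3])
    else:
        M=np.array(c['camera_from_world']);q=M[:3,:3]@p+M[:3,3]
    s=q[:2]/q[2];s=s*(1+c['k1']*(s@s));K=np.array(c['intrinsics'])
    return (K@[s[0],s[1],1])[:2]
E
python3 - <<'E'
from h import *
np.set_printoptions(precision=4,suppress=True)
s=bot.state();print(s)
for n in ('scene','side','wrist'):snap(n,n+'0.png');print(bot.calibration(n))
E
```

```text
pics
{'time_s': 0.0, 'joint_positions': array([-68.746 ,  36.0594,   2.2012,  86.9977,  -1.5457,  57.0803,
        -1.1465]), 'joint_velocities': array([-0.0646, -0.0188,  0.0983,  0.0279, -0.078 , -0.0803,  0.0026]), 'effort': array([ -0.0008, -56.339 ,   1.2259, -19.3448,   0.011 ,   0.0106,
        -0.    ]), 'eef_pos': array([0.2747, 0.5884, 0.2304]), 'tool_rot': array([[ 0.423 , -0.0008, -0.9061],
       [ 0.9061, -0.0017,  0.423 ],
       [-0.0019, -1.    , -0.    ]]), 'wrist_force': array([ 1.0551, -0.6344, -0.4832]), 'torque': array([-0.0325,  0.0111, -0.0389]), 'opening': 0.9985696195387536}
{'intrinsics': array([[461.8597,   0.    , 326.536 ],
       [  0.    , 461.8597, 204.2804],
       [  0.    ,   0.    ,   1.    ]]), 'k1': -0.12715695385706605, 'camera_from_world': array([[-0.8162,  0.5777, -0.0114,  0.5197],
       [ 0.4501,  0.6233, -0.6395, -0.2262],
       [-0.3623, -0.5271, -0.7687,  1.4115],
       [ 0.    ,  0.    ,  0.    ,  1.    ]])}
{'intrinsics': array([[362.407 ,   0.    , 316.1179],
       [  0.    , 362.407 , 196.435 ],
       [  0.    ,   0.    ,   1.    ]]), 'k1': -0.02774692555536437, 'camera_from_world': array([[ 0.959 , -0.2834,  0.0026, -0.6188],
       [-0.2156, -0.7355, -0.6423,  0.147 ],
       [ 0.1839,  0.6154, -0.7665,  0.7479],
       [ 0.    ,  0.    ,  0.    ,  1.    ]])}
{'intrinsics': array([[317.6695,   0.    , 318.1781],
       [  0.    , 317.6695, 199.0608],
       [  0.    ,   0.    ,   1.    ]]), 'k1': -0.04281605287487654, 'T_tool_cam': array([[ 1.    ,  0.0005,  0.0009,  0.0004],
       [-0.0007, -0.2985,  0.9544, -0.1429],
       [ 0.0008, -0.9544, -0.2985,  0.0759],
       [ 0.    ,  0.    ,  0.    ,  1.    ]])}
```

View pics/scene0.png

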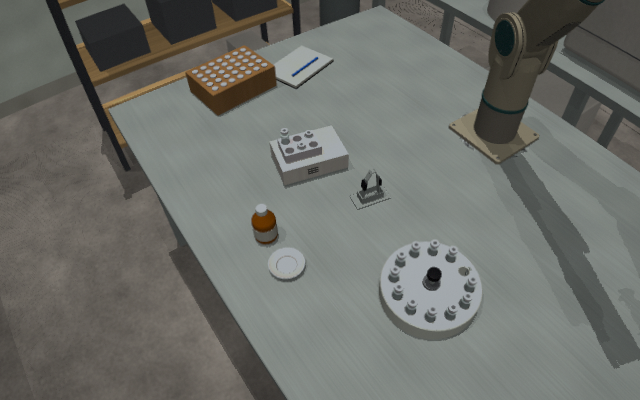

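View pics/side0.png

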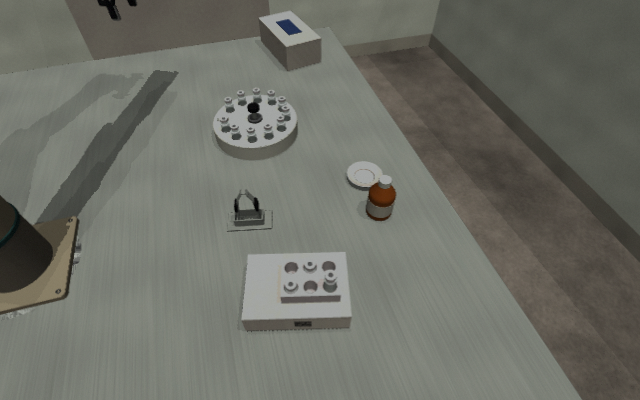

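Scene: heater with tall vial (cap at 284,131), tongs in stand (371,185), carousel (knob 434,272; empty well ~464,270), bottle (264,225), dish (287,264). Side: vial cap (331,275), tongs (246,205), knob (253,108). Next I'll view enlarged crops.

Run:
```python
from h import *
def crop(f,x,y,w,h):
    im=cv2.imread('pics/'+f)[y:y+h,x:x+w]; return cv2.resize(im,(400,300),interpolation=cv2.INTER_CUBIC)
a=np.vstack([np.hstack([crop('scene0.png',265,115,100,75),crop('scene0.png',330,150,80,60)]),
 np.hstack([crop('side0.png',240,245,120,90),crop('side0.png',215,180,80,60)])])
cv2.imwrite('pics/c1.png',a)
b=np.hstack([crop('scene0.png',370,230,120,90),crop('side0.png',205,80,100,75)]);cv2.imwrite('pics/c2.png',b)
def tri(u,v):
    o1,d1=ray('scene',u);o2,d2=ray('side',v);A=np.stack([d1,-d2],1)
    t=np.linalg.lstsq(A,o2-o1,rcond=None)[0];p,q=o1+t[0]*d1,o2+t[1]*d2
    return (p+q)/2,np.linalg.norm(p-q)
print(tri((284,131),(331,275)),tri((374,172),(241,193)),tri((434,271),(253,107)))
```

```text
(array([ 0.59368432, -0.25830044,  0.12104883]), np.float64(0.0016937882942876206)) (array([ 0.47753058, -0.01447717,  0.09643404]), np.float64(0.0005280019817359836)) (array([0.55325763, 0.2856919 , 0.08637626]), np.float64(0.0030721762271316))
```

View pics/c1.png

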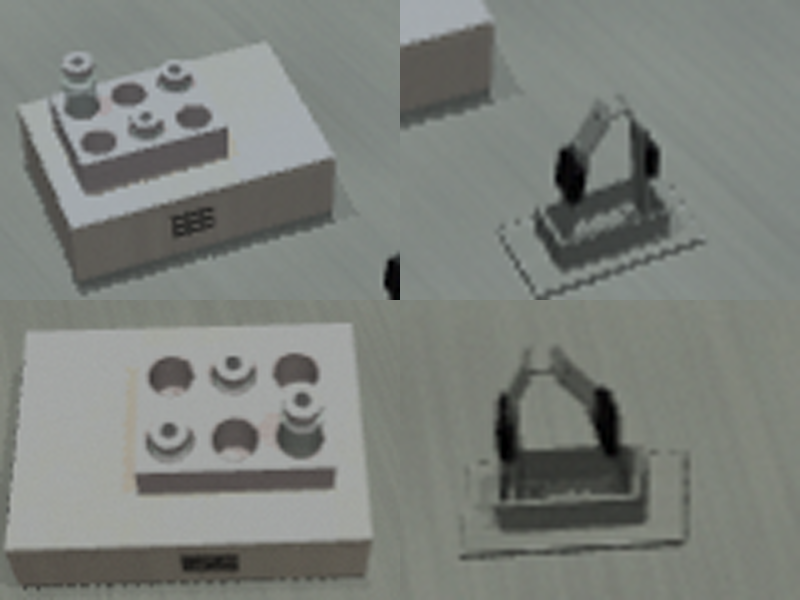

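View pics/c2.png

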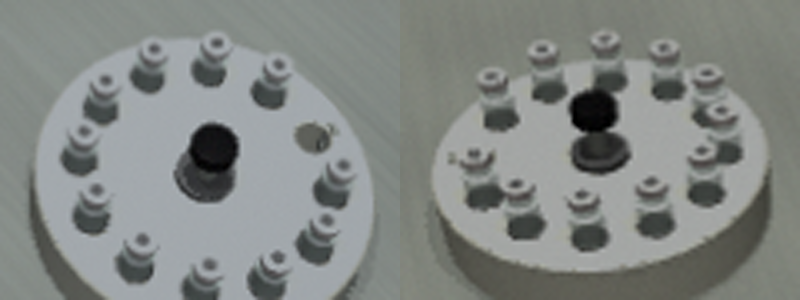

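Crops show the tall vial in the far corner well (scene 284.2,130.5; side 330.3,274.4), short caps at scene (308.8,132.5),(301.8,144.5); the empty well is at scene (463.6,271.4). Stand plate corners are clear in both views.

Run:
```python
from h import *
np.set_printoptions(precision=4,suppress=True)
P=lambda n,l,z:[print(n,np.round(onz(n,p,z),4)) for p in l]
print('plate');P('scene',[(349.6,195.6),(358,209.6),(390.6,198),(384.4,187.6)],.002);P('side',[(228.6,211),(272.4,210.4),(227,231.2),(272.6,228.6)],.002)
print('vial');P('scene',[(284.2,130.5)],.125);P('side',[(330.3,274.4)],.125)
print('short');P('scene',[(308.8,132.5),(301.8,144.5)],.096);P('side',[(309.9,264.5),(291,284.9)],.096)
print('wells');P('scene',[(265+128*.25,115+93*.25),(265+99*.25,115+141*.25),(265+194*.25,115+116*.25)],.085);P('side',[(240+171*.3,245+75*.3),(240+297*.3,245+72*.3),(240+235*.3,245+137*.3)],.085)
print('carousel well');P('scene',[(463.6,271.4)],.045);print('knob');P('scene',[(434,271)],.085);P('side',[(253,107)],.085)
print('vials');P('scene',[(370+x*.3,230+y*.3) for x,y in [(153,47),(216,41),(278,64),(342,166),(325,220),(278,257),(207,266),(141,242),(95,190),(84,132),(105,84)]],.081)
P('side',[(205+(x-400)*.25,80+y*.25) for x,y in [(491,76),(543,48),(605,36),(664,46),(708,72),(723,112),(702,150),(652,184),(583,200),(518,187),(477,156)]],.081)
```

```text
plate
scene [ 0.5241 -0.0511  0.002 ]
scene [0.5356 0.0007 0.002 ]
scene [0.4398 0.0203 0.002 ]
scene [ 0.4292 -0.0184  0.002 ]
side [0.4398 0.0232 0.002 ]
side [ 0.5381 -0.0038  0.002 ]
side [ 0.4287 -0.0327  0.002 ]
side [ 0.5277 -0.0543  0.002 ]
vial
scene [ 0.5935 -0.2553  0.125 ]
side [ 0.5929 -0.2592  0.125 ]
short
scene [ 0.5273 -0.2375  0.096 ]
scene [ 0.5696 -0.2083  0.096 ]
side [ 0.5696 -0.216   0.096 ]
side [ 0.5277 -0.245   0.096 ]
wells
scene [ 0.5604 -0.2476  0.085 ]
scene [ 0.6023 -0.2188  0.085 ]
scene [ 0.5366 -0.2014  0.085 ]
side [ 0.5372 -0.2065  0.085 ]
side [ 0.6034 -0.224   0.085 ]
side [ 0.5605 -0.2513  0.085 ]
carousel well
scene [0.4739 0.313  0.045 ]
knob
scene [0.5508 0.2855 0.085 ]
side [0.5547 0.2863 0.085 ]
vials
scene [0.5325 0.2072 0.081 ]
scene [0.4939 0.2291 0.081 ]
scene [0.4727 0.2683 0.081 ]
scene [0.4958 0.3508 0.081 ]
scene [0.5336 0.372  0.081 ]
scene [0.5763 0.3727 0.081 ]
scene [0.6165 0.3506 0.081 ]
scene [0.6386 0.3137 0.081 ]
scene [0.6376 0.2683 0.081 ]
scene [0.6151 0.2311 0.081 ]
scene [0.5791 0.2107 0.081 ]
side [0.4949 0.3475 0.081 ]
side [0.5343 0.3704 0.081 ]
side [0.5786 0.3726 0.081 ]
side [0.6161 0.3487 0.081 ]
side [0.6388 0.3098 0.081 ]
side [0.6382 0.2628 0.081 ]
side [0.6158 0.2271 0.081 ]
side [0.5777 0.2024 0.081 ]
side [0.5331 0.1992 0.081 ]
side [0.4958 0.2235 0.081 ]
side [0.4748 0.2623 0.081 ]
```

Request:
play_rows:
  targets: [-45.8,4,-44.4,0,80,0,8.5,-45.8,4,-44.4,0,80,0,8.5,-45.8,4,-44.4,0,80,0,8.5,-45.8,4,-44.4,0,80,0,8.5,-45.8,4,-44.4,0,80,0,8.5,-45.8,4,-44.4,0,80,0,8.5,-45.8,4,-44.4,0,80,0,8.5,-45.8,4,-44.4,0,80,0,8.5,-45.8,4,-44.4,0,80,0,8.5,-45.8,4,-44.4,0,80,0,8.5]

```text
time_s: 1.15
eef_pos: [0.4381, 0.1156, 0.1999]
tool_rot: [[0.965, -0.0, 0.263], [-0.263, -0.001, 0.965], [0.0, -1.0, -0.001]]
wrist_force: [1.0, 0.1, 0.1]
opening: 1.001
```

```bash
cat >> h.py <<'E'
def go(p,yaw,o=None):
    "shift cm and turn deg, tool axes, to TCP p with tool x at yaw, pointing down"
    from scipy.spatial.transform import Rotation as Ro
    s=bot.state();R=np.array(s['tool_rot']);a=np.radians(yaw)
    x=np.array([np.cos(a),np.sin(a),0]);y=np.array([0,0,-1.]);T=np.stack([x,y,np.cross(x,y)],1)
    print('t',round(s['time_s'],2),'pos',np.round(s['eef_pos'],4),'yaw',round(np.degrees(np.arctan2(R[1,0],R[0,0])),2),'F',np.round(s['wrist_force'],2),'open mm',round(s['opening']*85.4,2))
    print('move',np.round(R.T@(np.array(p)-s['eef_pos'])*100,2),np.round(Ro.from_matrix(R.T@T).as_rotvec(degrees=True),2))
E
python3 - <<'E'
from h import *
go([.483,-.0145,.18],-15)
E
```

```text
t 1.15 pos [0.4381 0.1156 0.1999] yaw -15.23 F [1.05 0.05 0.12] open mm 85.49
move [  7.75   2.01 -11.37] [ 0.08 -0.23  0.  ]
```

Request:
play_rows:
  targets: [7.8,2,-11.4,0,-0.2,0,8.5,7.8,2,-11.4,0,-0.2,0,8.5,7.8,2,-11.4,0,-0.2,0,8.5,7.8,2,-11.4,0,-0.2,0,8.5,7.8,2,-11.4,0,-0.2,0,8.5]

```text
time_s: 1.65
eef_pos: [0.4831, -0.0159, 0.1798]
tool_rot: [[0.965, -0.001, 0.262], [-0.262, -0.001, 0.965], [-0.001, -1.0, -0.002]]
wrist_force: [-1.4, 0.9, -0.2]
opening: 0.994
```

Run:
```python
from h import *
go([.483,-.0145,.18],-15)
snap('wrist','w1.png')
print(pix('wrist',[.483,-.0145,.105]),pix('wrist',[.593,-.257,.125]))
```

```text
t 1.65 pos [ 0.4831 -0.0159  0.1798] yaw -15.2 F [-1.36  0.92 -0.18] open mm 84.91
move [-0.05 -0.02  0.13] [ 0.09 -0.2  -0.05]
[317.70857887 210.45855058] [506.20156057 434.01318046]
```

View pics/w1.png

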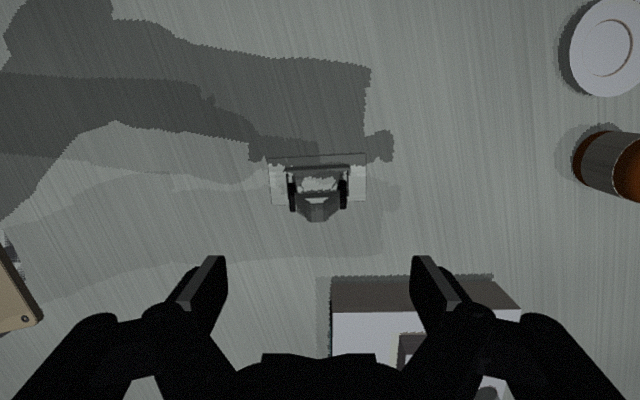

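Wrist view: tongs bow at (317,209), as predicted (318,210); grips at (293,195),(343,193), aligned with the jaws. I'll descend and grip.

Request:
play_rows:
  targets: [0,4,0.1,0,0,0,8.5,0,8,0.1,0,0,0,8,0,11,0.1,0,0,0,7.5,0,13,0.1,0,0,0,7,0,14.1,0.1,0,0,0,6.5,0,14.1,0.1,0,0,0,5.8,0,14.1,0.1,0,0,0,5.3]

```text
time_s: 2.4
eef_pos: [0.4834, -0.0127, 0.0395]
tool_rot: [[0.966, -0.001, 0.258], [-0.258, -0.0, 0.966], [-0.0, -1.0, -0.001]]
wrist_force: [0.1, 0.5, -0.2]
opening: 0.623
```

Run:
```python
from h import *
go([.483,-.0145,.039],-15)
im=snap('wrist','w2.png'); s=snap('scene','s2.png'); d=snap('side','d2.png')
r=lambda a,x,y,w,h:cv2.resize(a[y:y+h,x:x+w],(400,300))
cv2.imwrite('pics/c3.png',np.hstack([im[100:400,120:520],r(d,205,170,80,60)])[:,:,::-1])
```

```text
t 2.4 pos [ 0.4834 -0.0127  0.0395] yaw -14.96 F [ 0.1   0.5  -0.22] open mm 53.21
move [ 0.    0.05 -0.18] [ 0.03  0.04 -0.02]
```

View pics/c3.png

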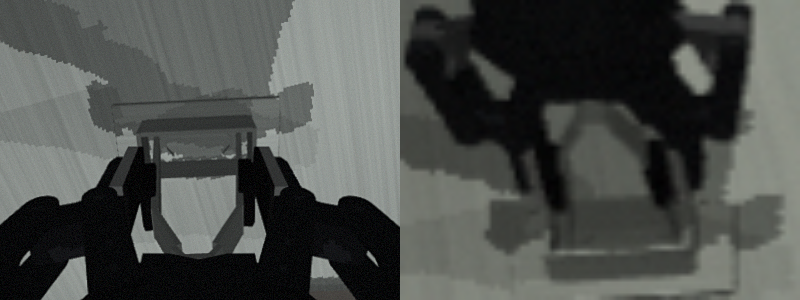

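Fingers straddle the grips, body clear of the bow; the stand edges tilt ~2.2° in the picture (stand yaw ≈ -12.8°). I'll turn to match, then close.

Request:
play_rows:
  targets: [0,0,-0.1,0,-2.2,0,5.3,0,0,-0.1,0,-2.2,0,5.1,0,0,-0.1,0,-2.2,0,4.9,0,0,-0.1,0,-2.2,0,4.7,0,0,-0.1,0,-2.2,0,4.5,0,0,-0.1,0,-2.2,0,4.5,0,0,-0.1,0,-2.2,0,4.5]

```text
time_s: 3.25
eef_pos: [0.4842, -0.0142, 0.0402]
tool_rot: [[0.975, 0.002, 0.222], [-0.222, -0.001, 0.975], [0.002, -1.0, -0.0]]
wrist_force: [1.0, -0.0, 3.7]
opening: 0.528
```

Run:
```python
from h import *
go([.483,-.0145,.039],-12.8)
```

```text
t 3.25 pos [ 0.4842 -0.0142  0.0402] yaw -12.8 F [ 1.03 -0.02  3.69] open mm 45.1
move [-0.11  0.12 -0.06] [ 0.01 -0.    0.11]
```

Request:
play_rows:
  targets: [0,-1,0,0,0,0,4.5,0,-3,0,0,0,0,4.5,0,-6,0,0,0,0,4.5,0,-10,0,0,0,0,4.5,0,-14,0,0,0,0,4.5,0,-17,0,0,0,0,4.5,0,-17,0,0,0,0,4.5,0,-17,0,0,0,0,4.5]

```text
time_s: 4.05
eef_pos: [0.4828, -0.0138, 0.2103]
tool_rot: [[0.975, 0.001, 0.221], [-0.221, -0.0, 0.975], [0.001, -1.0, 0.0]]
wrist_force: [-0.3, -1.0, -1.6]
opening: 0.526
```

Run:
```python
from h import *
go([.593,-.257,.21],-12.8)
```

```text
t 4.05 pos [ 0.4828 -0.0138  0.2103] yaw -12.79 F [-0.27 -0.97 -1.55] open mm 44.91
move [ 16.13   0.04 -21.28] [-0.01  0.01  0.05]
```

Request:
play_rows:
  targets: [4,0,-5.3,0,0,0,4.5,8,0,-10.6,0,0,0,4.5,12,0,-16,0,0,0,4.5,15,0,-20,0,0,0,4.5,16.1,0,-21.3,0,0,0,4.5,16.1,0,-21.3,0,0,0,4.5,16.1,2.5,-21.3,0,0,0,4.5,16.1,2.5,-21.3,0,0,0,4.5]

```text
time_s: 4.85
eef_pos: [0.5889, -0.256, 0.1799]
tool_rot: [[0.975, -0.009, 0.223], [-0.223, 0.005, 0.975], [-0.01, -1.0, 0.002]]
wrist_force: [-0.4, 0.6, -0.7]
opening: 0.527
```

Run:
```python
from h import *
go([.593,-.257,.185],-12.8)
im=snap('wrist','w3.png'); s=snap('scene','s3.png'); d=snap('side','d3.png')
r=lambda a,x,y,w,h:cv2.resize(a[y:y+h,x:x+w],(400,300),interpolation=cv2.INTER_CUBIC)
v=[.593,-.257,.125];print(pix('scene',v),pix('side',v),pix('wrist',v))
cv2.imwrite('pics/c4.png',np.vstack([np.hstack([r(im,240,80,160,120),r(d,280,220,100,75)]),np.hstack([r(s,240,85,100,75),im[100:400,120:520]])])[:,:,::-1])
```

```text
t 4.85 pos [ 0.5889 -0.256   0.1799] yaw -12.89 F [-0.42  0.64 -0.74] open mm 44.97
move [ 0.42 -0.51 -0.01] [-0.14 -0.09 -0.58]
[284.04188074 130.09305557] [329.94745771 273.21780586] [319.23586381 218.72835674]
```

View pics/c4.png

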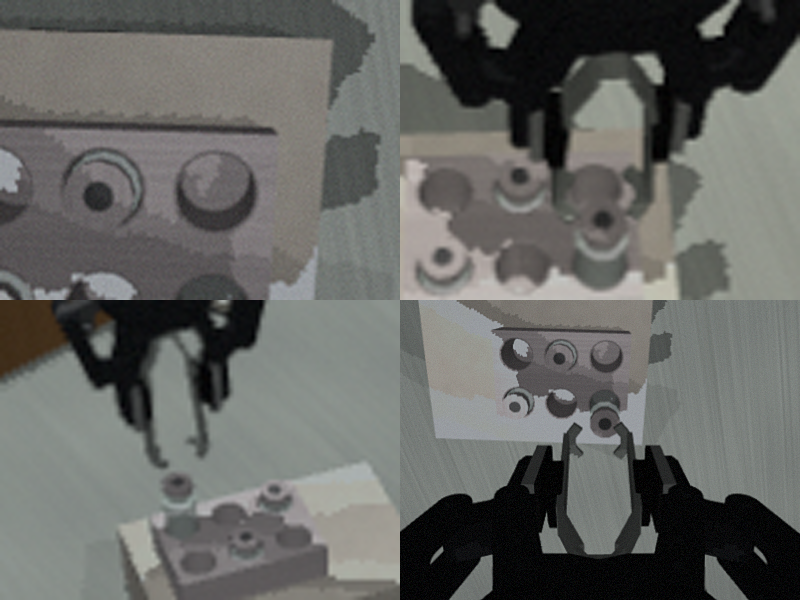

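Wrist crop (offset 120,100): vial cap at px ≈(325,224), jaws' centre ≈(321,233). I'll measure again with the arm settled, by template match.

```bash
cat >> h.py <<'E'
def capxy(f,save=None):
    "cap seen by wrist camera: match template from w3.png"
    t=cv2.imread('pics/w3.png',0)[208:241,308:342]
    st=bot.state();im=snap('wrist',f);g=cv2.cvtColor(im,cv2.COLOR_RGB2GRAY)
    m=cv2.matchTemplate(g,t,cv2.TM_CCOEFF_NORMED);_,s,_,l=cv2.minMaxLoc(m);return (l[0]+17,l[1]+16),s
E
python3 - <<'E'
from h import *
go([.593,-.257,.18],-12.8)
c,s=capxy('w4.png');print(c,s,onz('wrist',(325,224),.125),onz('wrist',c,.125))
im=cv2.imread('pics/w4.png')
cv2.imwrite('pics/c5.png',cv2.resize(im[190:270,260:380],(792,528),interpolation=cv2.INTER_CUBIC))
E
```

```text
t 5.0 pos [ 0.592  -0.2562  0.1846] yaw -12.76 F [-0.16 -0.8  -0.32] open mm 45.03
move [ 0.11  0.46 -0.06] [-0.05  0.04 -0.09]
(320, 222) 0.8805505633354187 [ 0.59659363 -0.26221733  0.125     ] [ 0.5935613  -0.26002194  0.125     ]
```

View pics/c5.png

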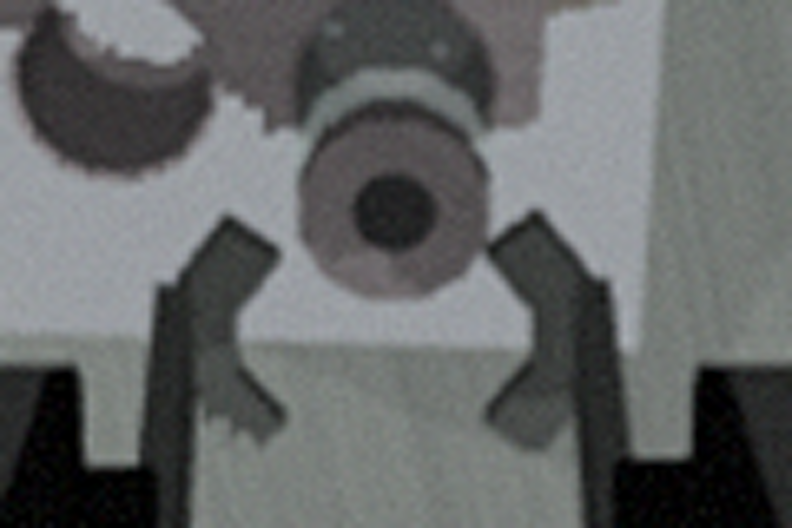

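Crop (6.6x, offset 260,190): cap top centre (395,205), i.e. px (319.8,221.1); jaw hollow centre (387,328), i.e. px (318.6,239.7). Tongs hang straight.

Run:
```python
from h import *
print('cap',onz('wrist',(319.8,221.1),.125),'jaw',onz('wrist',(318.6,239.7),.153))
s=bot.state();print(pix('wrist',s['eef_pos']+np.array([0,0,-.0317])))
c=onz('wrist',(319.8,221.1),.125);j=onz('wrist',(318.6,239.7),.153)
go(s['eef_pos']+np.r_[(c-j)[:2],0],-12.8)
```

```text
cap [ 0.59357188 -0.25934627  0.125     ] jaw [ 0.59248769 -0.26023873  0.153     ]
[317.32662206 234.41281264]
t 5.05 pos [ 0.5926 -0.2564  0.1854] yaw -12.75 F [ 0.16  0.06 -0.8 ] open mm 44.87
move [0.09 0.   0.11] [-0.03  0.05  0.01]
```

Request:
play_rows:
  targets: [0.12,0,0.08,0,0,0,4.5,0.12,0.5,0.08,0,0,0,4.5,0.12,1.2,0.08,0,0,0,4.5,0.12,2,0.08,0,0,0,4.5,0.12,2.8,0.08,0,0,0,4.5,0.12,3.3,0.08,0,0,0,4.5,0.12,3.6,0.08,0,0,0,4.5,0.12,3.6,0.08,0,0,0,4.5,0.12,3.6,0.08,0,0,0,4.5]

```text
time_s: 5.95
eef_pos: [0.5941, -0.256, 0.1495]
tool_rot: [[0.975, 0.0, 0.221], [-0.221, 0.0, 0.975], [0.0, -1.0, 0.0]]
wrist_force: [-0.6, 0.2, -0.7]
opening: 0.528
```

Run:
```python
from h import *
go([.594,-.256,.1495],-12.8)
im=snap('wrist','w5.png'); d=snap('side','d5.png')
r=lambda a,x,y,w,h:cv2.resize(a[y:y+h,x:x+w],(400,400),interpolation=cv2.INTER_CUBIC)
cv2.imwrite('pics/c6.png',np.hstack([r(im,270,190,100,100),r(d,290,230,70,70)])[:,:,::-1])
```

```text
t 5.95 pos [ 0.5941 -0.256   0.1495] yaw -12.75 F [-0.65  0.22 -0.66] open mm 45.09
move [-0.01  0.   -0.  ] [-0.02  0.05  0.02]
```

View pics/c6.png

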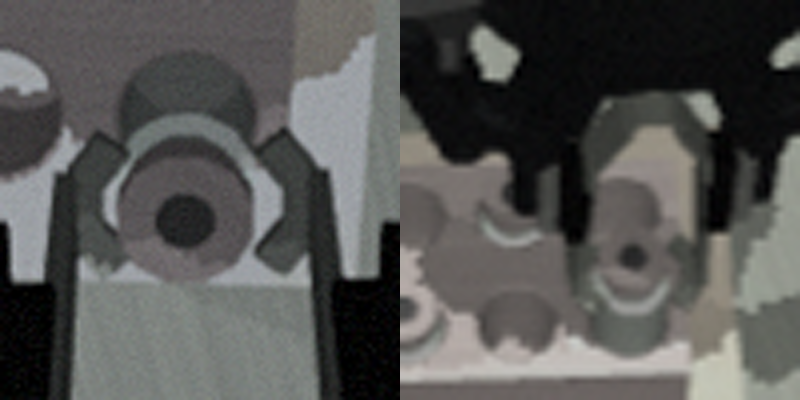

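Cap (185,212 in crop) sits between the jaws (centre ≈191,203), jaws below the cap at neck level. Small centring shift, then close gently.

Request:
play_rows:
  targets: [-0.05,0,0.1,0,0,0,4.5,-0.05,0,0.1,0,0,0,4.4,-0.05,0,0.1,0,0,0,4.3,-0.05,0,0.1,0,0,0,4.2,-0.05,0,0.1,0,0,0,4.1,-0.05,0,0.1,0,0,0,4.0,-0.05,0,0.1,0,0,0,3.9,-0.05,0,0.1,0,0,0,3.9,-0.05,0,0.1,0,0,0,3.9]

```text
time_s: 6.95
eef_pos: [0.5939, -0.255, 0.1498]
tool_rot: [[0.975, 0.001, 0.221], [-0.221, 0.0, 0.975], [0.001, -1.0, 0.0]]
wrist_force: [-0.2, 0.3, -0.9]
opening: 0.462
```

Run:
```python
from h import *
go([.594,-.256,.1495],-12.8)
```

```text
t 6.95 pos [ 0.5939 -0.255   0.1498] yaw -12.75 F [-0.2   0.35 -0.86] open mm 39.46
move [ 0.03  0.03 -0.1 ] [-0.02  0.05  0.05]
```

Request:
play_rows:
  targets: [0,0,0,0,0,0,3.8,0,0,0,0,0,0,3.75,0,0,0,0,0,0,3.75,0,-0.4,0,0,0,0,3.75,0,-1,0,0,0,0,3.75,0,-2,0,0,0,0,3.75,0,-3,0,0,0,0,3.75,0,-4,0,0,0,0,3.75,0,-5,0,0,0,0,3.75,0,-6,0,0,0,0,3.75]

```text
time_s: 7.95
eef_pos: [0.594, -0.255, 0.2109]
tool_rot: [[0.975, 0.001, 0.221], [-0.221, 0.0, 0.975], [0.001, -1.0, 0.0]]
wrist_force: [0.8, -0.4, -0.6]
opening: 0.455
```

Run:
```python
from h import *
go([.594,-.256,.24],-12.8)
im=snap('wrist','w6.png'); d=snap('side','d6.png'); s=snap('scene','s6.png')
r=lambda a,x,y,w,h:cv2.resize(a[y:y+h,x:x+w],(400,400),interpolation=cv2.INTER_CUBIC)
cv2.imwrite('pics/c7.png',np.hstack([r(im,270,190,100,100),r(s,240,60,90,90)])[:,:,::-1])
```

```text
t 7.95 pos [ 0.594  -0.255   0.2109] yaw -12.75 F [ 0.82 -0.4  -0.64] open mm 38.83
move [ 0.03 -2.91 -0.1 ] [-0.02  0.05  0.08]
```

View pics/c7.png

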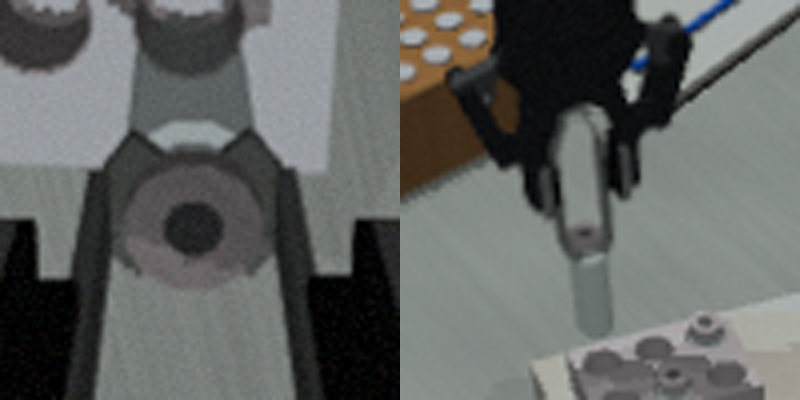

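Vial hangs upright in the jaws, bottom clear of the block (cap at crop 194,225). Next I'll fit the carousel from the measured caps.

Run:
```python
from h import *
from scipy.optimize import least_squares
A=[(370+x*.3,230+y*.3) for x,y in [(153,47),(216,41),(278,64),(342,166),(325,220),(278,257),(207,266),(141,242),(95,190),(84,132),(105,84)]]
B=[(205+(x-400)*.25,80+y*.25) for x,y in [(491,76),(543,48),(605,36),(664,46),(708,72),(723,112),(702,150),(652,184),(583,200),(518,187),(477,156)]]
for n,l,v in (('scene',A,(.5935,-.2553)),('side',B,(.5929,-.2592))):
    P=np.array([onz(n,p,.081)[:2] for p in l])
    def W(q): a=q[2]+np.radians(np.arange(12)*30);return np.c_[q[0]+.085*np.cos(a),q[1]+.085*np.sin(a)]
    def f(q):
        w=W(q)[np.r_[0:6,7:12]]; D=np.linalg.norm(P[:,None]-w[None],axis=2);return (P-w[D.argmin(1)]).ravel()
    r=least_squares(f,[.556,.289,-.28]);w=W(r.x)[6]
    print(n,r.x[:2],np.degrees(r.x[2]),'well',w,'rms',np.sqrt((r.fun**2).mean()),'target',np.array([.5939,-.2550])+w-v)
go([.465,.26,.225],-12.8)
```

```text
scene [0.55541347 0.29056915] -14.85179006715282 well [0.47325314 0.31235632] rms 0.0009465184049397585 target [0.47365314 0.31265632]
side [0.55599618 0.28616591] -14.684402084199009 well [0.47377255 0.30771295] rms 0.0018344120631463093 target [0.47477255 0.31191295]
t 8.1 pos [ 0.5944 -0.2552  0.2108] yaw -12.75 F [-0.4   0.3  -0.69] open mm 38.7
move [-23.98  -1.48  47.4 ] [-0.    0.05  0.15]
```

Both views agree on the target TCP ≈(0.474,0.312). I'll move to a stand-off 5 cm short of it.

Request:
play_rows:
  targets: [-1,-1.5,2,0,0,0,3.75,-4,-1.5,6.5,0,0,0,3.75,-6,-1.5,11,0,0,0,3.75,-8,-1.5,15.5,0,0,0,3.75,-10,-1.5,20,0,0,0,3.75,-12.5,-1.5,24.5,0,0,0,3.75,-14.5,-1.5,29,0,0,0,3.75,-17,-1.5,33.5,0,0,0,3.75,-19,-1.5,37,0,0,0,3.75,-20,-1.5,39,0,0,0,3.75]

```text
time_s: 9.1
eef_pos: [0.4829, 0.1741, 0.2246]
tool_rot: [[0.977, 0.0, 0.215], [-0.215, 0.001, 0.977], [-0.0, -1.0, 0.001]]
wrist_force: [0.2, -0.6, -0.9]
opening: 0.455
```

Request:
play_rows:
  targets: [-2,0,4,0,0,0,3.75,-3.5,0,6.5,0,0,0,3.75,-4,0,8,0,0,0,3.75,-4,0,8,0,0,0,3.75,-4,0,8,0,0,0,3.75]

```text
time_s: 9.6
eef_pos: [0.4616, 0.259, 0.2246]
tool_rot: [[0.976, 0.0, 0.216], [-0.216, -0.0, 0.976], [0.001, -1.0, -0.0]]
wrist_force: [0.7, -0.1, -0.1]
opening: 0.455
```

Run:
```python
from h import *
bot.grab_frame('scene')
go([.4742,.3123,.225],-12.8)
im=snap('wrist','w7.png')
print(pix('wrist',[.4742,.3123,.045]),pix('wrist',bot.state()['eef_pos']+np.array([0,0,-.023])))
cv2.imwrite('pics/c8.png',cv2.resize(im[80:260,220:460],(800,600),interpolation=cv2.INTER_CUBIC)[:,:,::-1])
```

```text
t 9.65 pos [0.4618 0.2584 0.2247] yaw -12.58 F [-0.14  0.02 -0.46] open mm 38.19
move [ 0.03 -0.03  5.53] [0.02 0.22 0.04]
[317.77790336 122.5788273 ] [317.26747131 240.53600989]
```

View pics/c8.png

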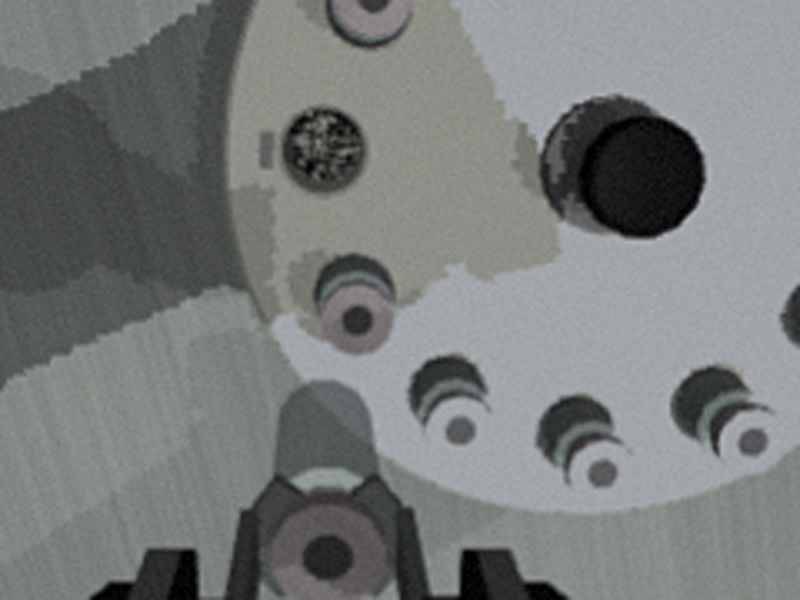

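Well mouth centre at crop (324,150), i.e. px (317.2,125.0), predicted (317.8,122.6); held vial's cap at crop ~(329,553), upright.

Run:
```python
from h import *
w=onz('wrist',(317.2,125.),.045);s=bot.state();c=onz('wrist',(318.6,246),s['eef_pos'][2]-.0248)
print('well',w,'cap',c,'tcp',s['eef_pos'],'target',s['eef_pos'][:2]+(w-c)[:2])
go([.475,.3115,.175],-12.6)
```

```text
well [0.47312554 0.31012512 0.045     ] cap [0.46174673 0.25396338 0.20000764] tcp [0.46193506 0.25832689 0.22480764] target [0.47331386 0.31448863]
t 9.7 pos [0.4619 0.2583 0.2248] yaw -12.61 F [ 0.16 -0.48 -1.39] open mm 39.1
move [0.11 4.98 5.47] [ 0.   -0.01  0.04]
```

Request:
play_rows:
  targets: [0.05,0,3,0,0,0,3.75,0.05,0,5,0,0,0,3.75,0.05,0,5.6,0,0,0,3.75,0.05,1.5,5.6,0,0,0,3.75,0.05,3.5,5.6,0,0,0,3.75,0.05,5.5,5.6,0,0,0,3.75,0.05,6.8,5.6,0,0,0,3.75,0.05,7,5.6,0,0,0,3.75,0.05,7,5.6,0,0,0,3.75]

```text
time_s: 10.6
eef_pos: [0.475, 0.312, 0.1549]
tool_rot: [[0.976, 0.0, 0.219], [-0.219, -0.001, 0.976], [0.001, -1.0, -0.001]]
wrist_force: [0.1, -0.1, -1.8]
opening: 0.451
```

Run:
```python
from h import *
go([.4746,.3128,.145],-12.6)
```

```text
t 10.6 pos [0.475  0.312  0.1549] yaw -12.68 F [ 0.14 -0.08 -1.76] open mm 38.51
move [-0.05  0.99  0.07] [ 0.04 -0.08  0.03]
```

Request:
play_rows:
  targets: [0,0.3,0.07,0,0,0,3.75,0,0.6,0.07,0,0,0,3.75,0,0.9,0.07,0,0,0,3.75,0,1.1,0.07,0,0,0,3.75,0,1.2,0.07,0,0,0,3.75,0,1.3,0.07,0,0,0,3.75,0,1.3,0.07,0,0,0,3.75]

```text
time_s: 11.3
eef_pos: [0.4751, 0.3127, 0.1418]
tool_rot: [[0.976, 0.0, 0.219], [-0.219, -0.001, 0.976], [0.0, -1.0, -0.001]]
wrist_force: [0.1, -0.2, -0.8]
opening: 0.45
```

Request:
play_rows:
  targets: [0,0.1,0,0,0,0,3.75,0,0.2,0,0,0,0,3.75,0,0.3,0,0,0,0,3.75,0,0.4,0,0,0,0,3.75,0,0.5,0,0,0,0,3.75,0,0.5,0,0,0,0,3.75]

```text
time_s: 11.9
eef_pos: [0.4749, 0.3127, 0.1366]
tool_rot: [[0.976, -0.0, 0.219], [-0.219, -0.001, 0.976], [0.0, -1.0, -0.001]]
wrist_force: [-1.1, -0.0, -1.5]
opening: 0.453
```

Request:
play_rows:
  targets: [0,0.1,0,0,0,0,3.75,0,0.2,0,0,0,0,3.75,0,0.3,0,0,0,0,3.75,0,0.4,0,0,0,0,3.75,0,0.5,0,0,0,0,3.75,0,0.5,0,0,0,0,3.75]

```text
time_s: 12.5
eef_pos: [0.4748, 0.3126, 0.1314]
tool_rot: [[0.976, -0.0, 0.219], [-0.219, -0.001, 0.976], [-0.0, -1.0, -0.001]]
wrist_force: [-0.5, 0.7, -1.6]
opening: 0.452
```

Request:
play_rows:
  targets: [0,0.1,0,0,0,0,3.75,0,0.2,0,0,0,0,3.75,0,0.3,0,0,0,0,3.75,0,0.4,0,0,0,0,3.75,0,0.4,0,0,0,0,3.75]

```text
time_s: 13.0
eef_pos: [0.4749, 0.3128, 0.1274]
tool_rot: [[0.976, -0.0, 0.219], [-0.219, -0.001, 0.976], [0.0, -1.0, -0.001]]
wrist_force: [-0.2, 0.6, 0.5]
opening: 0.454
```

Request:
play_rows:
  targets: [0,0.1,0,0,0,0,3.75,0,0.2,0,0,0,0,3.75,0,0.3,0,0,0,0,3.75,0,0.3,0,0,0,0,3.75]

```text
time_s: 13.4
eef_pos: [0.4752, 0.313, 0.1248]
tool_rot: [[0.976, 0.001, 0.219], [-0.219, -0.0, 0.976], [0.001, -1.0, -0.0]]
wrist_force: [-1.2, 0.2, 4.6]
opening: 0.458
```

Request:
play_rows:
  targets: [0,0.1,0,0,0,0,3.75,0,0.2,0,0,0,0,3.75,0,0.2,0,0,0,0,3.75]

```text
time_s: 13.7
eef_pos: [0.4753, 0.3132, 0.1231]
tool_rot: [[0.976, 0.001, 0.219], [-0.219, 0.0, 0.976], [0.001, -1.0, 0.0]]
wrist_force: [-1.5, 0.2, 5.0]
opening: 0.453
```

Run:
```python
from h import *
go([.4746,.3128,.1058],-12.6);s=bot.state();R=np.array(s['tool_rot']);print('tool F',R.T@s['wrist_force'],'T',R.T@s['torque'])
```

```text
t 13.7 pos [0.4753 0.3132 0.1231] yaw -12.66 F [-1.48  0.17  4.97] open mm 38.65
move [-0.06  1.73 -0.05] [-0.02 -0.06  0.04]
tool F [-1.48158281 -4.9662888  -0.15788166] T [0.16414663 0.0950003  0.52581811]
```

Request:
play_rows:
  targets: [0,0.1,0,0,0,0,3.75,0,0.2,0,0,0,0,3.75,0,0.3,0,0,0,0,3.75,0,0.3,0,0,0,0,3.75]

```text
time_s: 14.1
eef_pos: [0.4753, 0.3134, 0.1204]
tool_rot: [[0.976, 0.001, 0.219], [-0.219, 0.001, 0.976], [0.001, -1.0, 0.001]]
wrist_force: [-1.8, 1.2, 4.8]
opening: 0.452
```

Request:
play_rows:
  targets: [-0.03,0.1,-0.03,0,0,0,3.75,-0.03,0.2,-0.03,0,0,0,3.75,-0.03,0.3,-0.03,0,0,0,3.75,-0.03,0.4,-0.03,0,0,0,3.75,-0.03,0.4,-0.03,0,0,0,3.75]

```text
time_s: 14.6
eef_pos: [0.475, 0.3133, 0.1166]
tool_rot: [[0.976, 0.001, 0.219], [-0.219, 0.001, 0.976], [0.001, -1.0, 0.001]]
wrist_force: [-1.8, 0.8, 4.4]
opening: 0.452
```

Request:
play_rows:
  targets: [0,0.1,-0.03,0,0,0,3.75,0,0.2,-0.03,0,0,0,3.75,0,0.3,-0.03,0,0,0,3.75,0,0.4,-0.03,0,0,0,3.75,0,0.5,-0.03,0,0,0,3.75,0,0.5,-0.03,0,0,0,3.75]

```text
time_s: 15.2
eef_pos: [0.4749, 0.3133, 0.1119]
tool_rot: [[0.976, 0.001, 0.219], [-0.219, 0.001, 0.976], [0.001, -1.0, 0.002]]
wrist_force: [-1.3, 1.8, 4.8]
opening: 0.453
```

Request:
play_rows:
  targets: [0,0.1,-0.03,0,0,0,3.75,0,0.2,-0.03,0,0,0,3.75,0,0.3,-0.03,0,0,0,3.75,0,0.4,-0.03,0,0,0,3.75,0,0.4,-0.03,0,0,0,3.75]

```text
time_s: 15.7
eef_pos: [0.4748, 0.3133, 0.1081]
tool_rot: [[0.976, 0.001, 0.219], [-0.219, 0.002, 0.976], [0.001, -1.0, 0.002]]
wrist_force: [-1.3, 1.7, 5.2]
opening: 0.451
```

Request:
play_rows:
  targets: [0,0.05,0,0,0,0,3.75,0,0.1,0,0,0,0,3.75,0,0.1,0,0,0,0,3.75]

```text
time_s: 16.0
eef_pos: [0.4748, 0.3135, 0.1073]
tool_rot: [[0.976, 0.001, 0.219], [-0.219, 0.002, 0.976], [0.001, -1.0, 0.003]]
wrist_force: [-1.3, 0.5, 5.5]
opening: 0.448
```

Request:
play_rows:
  targets: [0,0.05,0,0,0,0,3.75,0,0.1,0,0,0,0,3.75,0,0.1,0,0,0,0,3.75]

```text
time_s: 16.3
eef_pos: [0.4749, 0.3136, 0.1066]
tool_rot: [[0.976, 0.001, 0.218], [-0.218, 0.003, 0.976], [0.001, -1.0, 0.003]]
wrist_force: [-2.0, 0.6, 4.8]
opening: 0.453
```

Request:
play_rows:
  targets: [0,0.05,-0.03,0,0,0,3.75,0,0.1,-0.03,0,0,0,3.75,0,0.1,-0.03,0,0,0,3.75]

```text
time_s: 16.6
eef_pos: [0.4748, 0.3135, 0.1058]
tool_rot: [[0.976, 0.001, 0.218], [-0.218, 0.003, 0.976], [0.001, -1.0, 0.003]]
wrist_force: [-1.8, 1.3, 5.0]
opening: 0.457
```

Request:
play_rows:
  targets: [0,0.05,0,0,0,0,3.75,0,0.1,0,0,0,0,3.75,0,0.1,0,0,0,0,3.75]

```text
time_s: 16.9
eef_pos: [0.4749, 0.3137, 0.1057]
tool_rot: [[0.976, 0.002, 0.218], [-0.218, 0.004, 0.976], [0.001, -1.0, 0.004]]
wrist_force: [-2.7, 1.1, 9.7]
opening: 0.455
```

Contact felt: force jumped from 5 to 9.7 N with almost no travel. A little more, held.

Request:
play_rows:
  targets: [0,0.11,0,0,0,0,3.75,0,0.13,0,0,0,0,3.75,0,0.13,0,0,0,0,3.75]

```text
time_s: 17.2
eef_pos: [0.475, 0.3138, 0.1056]
tool_rot: [[0.976, 0.002, 0.218], [-0.218, 0.005, 0.976], [0.001, -1.0, 0.005]]
wrist_force: [-3.9, -0.3, 12.4]
opening: 0.449
```

Run:
```python
from h import *
go([.4746,.3128,.1058],-12.6)
```

```text
t 17.2 pos [0.475  0.3138 0.1056] yaw -12.61 F [-3.93 -0.33 12.44] open mm 38.33
move [-0.01 -0.02 -0.11] [-0.28 -0.01  0.04]
```

Request:
play_rows:
  targets: [0,0.13,0,0,0,0,3.75,0,0.13,0,0,0,0,3.75,0,0.13,0,0,0,0,3.75]

```text
time_s: 17.5
eef_pos: [0.475, 0.3139, 0.1056]
tool_rot: [[0.976, 0.002, 0.218], [-0.218, 0.005, 0.976], [0.001, -1.0, 0.006]]
wrist_force: [-3.6, 0.0, 13.2]
opening: 0.454
```

Request:
play_rows:
  targets: [0,0.02,0,0,0,0,3.75,0,0,0,0,0,0,3.9,0,0,0,0,0,0,4.1,0,-0.03,0,0,0,0,4.3,0,-0.05,0,0,0,0,4.5,0,-0.05,0,0,0,0,4.55,0,-0.05,0,0,0,0,4.55,0,-0.05,0,0,0,0,4.55]

```text
time_s: 18.3
eef_pos: [0.475, 0.3138, 0.1061]
tool_rot: [[0.976, 0.002, 0.218], [-0.218, 0.005, 0.976], [0.001, -1.0, 0.006]]
wrist_force: [0.3, -0.7, -1.2]
opening: 0.535
```

Run:
```python
from h import *
go([.4748,.3130,.1058],-12.6)
im=snap('wrist','w8.png');s=snap('scene','s8.png')
r=lambda a,x,y,w,h:cv2.resize(a[y:y+h,x:x+w],(400,400),interpolation=cv2.INTER_CUBIC)
cv2.imwrite('pics/c9.png',np.hstack([r(im,265,190,110,110),r(s,425,225,80,80)])[:,:,::-1])
```

```text
t 18.3 pos [0.475  0.3138 0.1061] yaw -12.61 F [ 0.27 -0.75 -1.21] open mm 45.7
move [-0.    0.02 -0.08] [-0.32 -0.01  0.03]
```

View pics/c9.png

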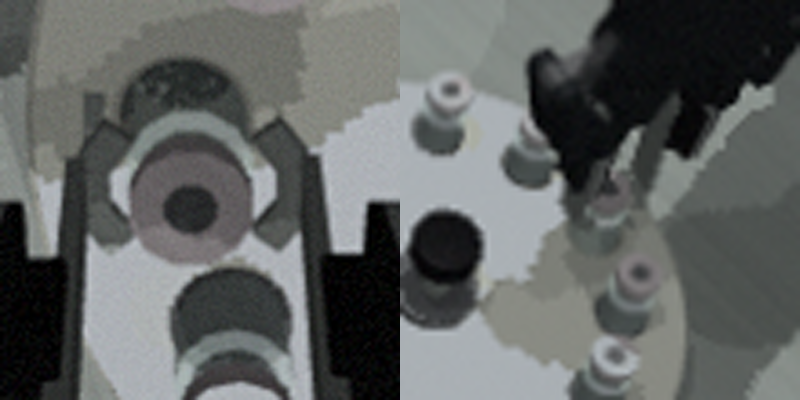

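Jaws stand open clear of the neck and cap; the vial sits level with its neighbours. Lift straight up.

Request:
play_rows:
  targets: [0,-0.3,0,0,0,0,4.55,0,-0.8,0,0,0,0,4.55,0,-1.5,0,0,0,0,4.55,0,-2.5,0,0,0,0,4.55,0,-4,0,0,0,0,4.55,0,-6,0,-0.3,0,0,4.55,0,-9,0,-0.3,0,0,4.55,0,-9.5,0,-0.3,0,0,4.55,0,-9.5,0,-0.3,0,0,4.55]

```text
time_s: 19.3
eef_pos: [0.4754, 0.3138, 0.2027]
tool_rot: [[0.976, 0.003, 0.218], [-0.218, 0.002, 0.976], [0.002, -1.0, 0.003]]
wrist_force: [0.0, 0.1, -1.3]
opening: 0.528
```

Run:
```python
from h import *
go([.4840,-.0142,.20],-12.8)
for z in (.081,.112): print(pix('scene',[.4742,.3115,z]))
# compare vial cap with the expectation: tall bright cap in the scene image
s=snap('scene','s9.png');cv2.imwrite('pics/c10.png',s[:,:,::-1])
g=cv2.cvtColor(s,cv2.COLOR_RGB2GRAY);t=cv2.cvtColor(cv2.imread('pics/scene0.png')[221:241,442:464],cv2.COLOR_BGR2GRAY)
```

```text
t 19.3 pos [0.4754 0.3138 0.2027] yaw -12.61 F [ 0.01  0.05 -1.29] open mm 45.08
move [  7.99   0.19 -31.82] [-0.17  0.19  0.14]
[466.58066421 262.50360591]
[469.78399566 254.78020073]
```

Request:
play_rows:
  targets: [1,0,-4.5,0,0,0,4.55,2.2,0,-9,0,0,0,4.55,3.4,0,-13.5,0,0,0,4.55,4.5,0,-18,0,0,0,4.55,5.6,0,-22.5,0,0,0,4.55,6.8,0,-27,0,0,0,4.55,7.6,0,-30,0,0,0,4.55,7.95,0,-31.8,-0.2,0.2,0.1,4.55,7.95,0,-31.8,-0.2,0.2,0.1,4.55,7.95,0,-31.8,-0.2,0.2,0.1,4.55]

```text
time_s: 20.35
eef_pos: [0.4822, -0.0138, 0.2003]
tool_rot: [[0.975, -0.003, 0.222], [-0.222, -0.002, 0.975], [-0.003, -1.0, -0.002]]
wrist_force: [-0.0, 1.1, -0.0]
opening: 0.537
```

Run:
```python
from h import *
bot.grab_frame('side')
go([.4837,-.0141,.06],-12.8)
s=snap('scene','s10.png')
# is the vial seated: compare new cap with template of a neighbour cap at same height
t=cv2.imread('pics/s10.png',0);n=pix('scene',[.4732,.266,.081]);
print('tool-held jaw predicted wrist px',pix('wrist',bot.state()['eef_pos']+np.array([0,0,-.0317])))
g=snap('wrist','w10.png')
# vial cap location, template: neighbour cap
x,y=455,249
u=cv2.resize(t,None,fx=4,fy=4,interpolation=cv2.INTER_CUBIC);tp=u[4*238:4*262,4*442:4*466]
m=cv2.matchTemplate(u[4*248:4*280,4*450:4*485],tp,cv2.TM_CCOEFF_NORMED);_,sc,_,l=cv2.minMaxLoc(m)
print('offset px from neighbour',450+l[0]/4-442,248+l[1]/4-238,sc)
a=pix('scene',[.4738,.3110,.081])-pix('scene',[.4738-.001,.3110-.044,.081]);print('expected',a)
```

```text
t 20.4 pos [ 0.4823 -0.013   0.2004] yaw -12.73 F [ 0.31  0.78 -1.11] open mm 45.47
move [ 0.2  14.04 -0.05] [ 0.12  0.07 -0.16]
tool-held jaw predicted wrist px [317.46314521 234.28553359]
offset px from neighbour 13.25 13.25 0.877366304397583
expected [13.57927041 13.41211559]
```

Cap offset from its neighbour (13.3,13.3 px) matches the seated prediction (13.6,13.4). Lower the tongs to just above the trough and compare the jaws with their earlier place in the hand.

Request:
play_rows:
  targets: [0.1,3,-0.1,0.1,0,0,4.55,0.1,6,-0.1,0.1,0,0,4.55,0.15,9,-0.1,0.1,0,0,4.55,0.15,11,-0.1,0.1,0,0,4.55,0.15,12.5,-0.1,0.1,0,0,4.55,0.15,13,-0.1,0.1,0,0,4.55,0.15,13,-0.1,0.1,0,0,4.55]

```text
time_s: 21.2
eef_pos: [0.4832, -0.0133, 0.0702]
tool_rot: [[0.976, -0.003, 0.218], [-0.218, 0.0, 0.976], [-0.003, -1.0, -0.0]]
wrist_force: [0.4, 0.5, -0.3]
opening: 0.532
```

Run:
```python
from h import *
go([.4837,-.0141,.041],-12.8)
w4=cv2.imread('pics/w4.png',0)
for f in ('w8.png','w10.png'):
    w=cv2.imread('pics/'+f,0)
    for (r0,r1,c0,c1) in ((221,260,284,304),(221,260,333,353)):
        m=cv2.matchTemplate(w[r0-12:r1+12,c0-12:c1+12],w4[r0:r1,c0:c1],cv2.TM_CCOEFF_NORMED);_,s,_,l=cv2.minMaxLoc(m);print(f,l[0]-12,l[1]-12,round(s,2))
```

```text
t 21.2 pos [ 0.4832 -0.0133  0.0702] yaw -12.58 F [ 0.38  0.46 -0.3 ] open mm 45.4
move [ 0.08  2.92 -0.06] [ 0.02  0.22 -0.2 ]
w8.png -1 0 0.68
w8.png 1 0 0.88
w10.png -1 1 0.92
w10.png 1 1 0.9
```

Request:
play_rows:
  targets: [0.07,0.5,-0.05,0,0.2,-0.2,4.55,0.07,1,-0.05,0,0.2,-0.2,4.55,0.07,1.5,-0.05,0,0.2,-0.2,4.55,0.07,2,-0.05,0,0.2,-0.2,4.55,0.07,2.4,-0.05,0,0.2,-0.2,4.55,0.07,2.7,-0.05,0,0.2,-0.2,4.55,0.07,2.8,-0.05,0,0.2,-0.2,4.55]

```text
time_s: 21.9
eef_pos: [0.4836, -0.0139, 0.0418]
tool_rot: [[0.975, -0.0, 0.221], [-0.221, -0.0, 0.975], [-0.0, -1.0, -0.0]]
wrist_force: [1.1, -0.0, -0.3]
opening: 0.534
```

Request:
play_rows:
  targets: [0,0.05,0,0,0,0,4.55,0,0.1,0,0,0,0,4.55,0,0.15,0,0,0,0,4.55,0,0.2,0,0,0,0,4.55,0,0.2,0,0,0,0,4.55]

```text
time_s: 22.4
eef_pos: [0.4836, -0.0139, 0.04]
tool_rot: [[0.975, -0.0, 0.221], [-0.221, -0.0, 0.975], [-0.0, -1.0, -0.0]]
wrist_force: [-0.5, 0.4, 2.0]
opening: 0.537
```

Contact with the stand floor (+2–3 N). Open slowly and withdraw upward.

Request:
play_rows:
  targets: [0,0,0,0,0,0,4.7,0,0,0,0,0,0,4.9,0,-0.03,0,0,0,0,5.1,0,-0.05,0,0,0,0,5.5,0,-0.05,0,0,0,0,6.2,0,-0.05,0,0,0,0,7.2,0,-0.05,0,0,0,0,8,0,-0.05,0,0,0,0,8,0,-0.05,0,0,0,0,8]

```text
time_s: 23.3
eef_pos: [0.4836, -0.0139, 0.0406]
tool_rot: [[0.975, -0.0, 0.221], [-0.221, -0.0, 0.975], [-0.0, -1.0, -0.0]]
wrist_force: [-0.1, -0.0, 0.1]
opening: 0.94
```

Request:
play_rows:
  targets: [0,-1,0,0,0,0,8,0,-3,0,0,0,0,8,0,-6,0,0,0,0,8,0,-10,0,0,0,0,8,0,-14,0,0,0,0,8.4,0,-14,0,0,0,0,8.4,0,-14,0,0,0,0,8.4]

```text
time_s: 24.0
eef_pos: [0.4841, -0.0136, 0.1819]
tool_rot: [[0.975, 0.002, 0.221], [-0.221, 0.001, 0.975], [0.002, -1.0, 0.001]]
wrist_force: [0.3, -0.1, -0.2]
opening: 0.983
```

Run:
```python
from h import *
go([.4831,-.0159,.1798],-15)
w=cv2.cvtColor(snap('wrist','w11.png'),cv2.COLOR_RGB2GRAY);d=snap('side','d11.png')
w1=cv2.imread('pics/w1.png',0)
def mt(a,b,r0,r1,c0,c1,k=14):
    m=cv2.matchTemplate(a[r0-k:r1+k,c0-k:c1+k],b[r0:r1,c0:c1],cv2.TM_CCOEFF_NORMED);_,s,_,l=cv2.minMaxLoc(m);return l[0]-k,l[1]-k,round(s,3)
print('wrist tongs',mt(w,w1,155,225,265,370),'predicted shift',pix('wrist',[.483,-.0145,.105])-[317.7,210.5])
for n,a,p in(('side',cv2.cvtColor(d,cv2.COLOR_RGB2GRAY),[('tongs',185,228,228,272),('heater short',258,292,282,320),('bottle',175,220,365,398),('dish',162,190,345,384)]),):
    b=cv2.imread('pics/side0.png',0)
    for q in p: print(n,q[0],mt(a,b,*q[1:]))
print('state F',bot.state()['wrist_force'])
```

```text
t 24.0 pos [ 0.4841 -0.0136  0.1819] yaw -12.76 F [ 0.3  -0.07 -0.24] open mm 83.94
move [-0.04  0.21 -0.25] [-0.06  2.24  0.12]
wrist tongs (0, 2, 0.906) predicted shift [0.51445521 0.84662247]
side tongs (0, 0, 0.741)
side heater short (0, 0, 0.999)
side bottle (0, 0, 0.999)
side dish (0, 0, 0.999)
state F [-0.24167512 -0.414386   -0.4387535 ]
```

Request:
play_rows:
  targets: [0,-4,0,0,0,0,8.4,-2,-8,-5,0,0,0,8.4,-4,-12,-10,0,0,0,8.4,-4,-14,-14,0,0,0,8.4,-4,-14,-14,0,0,0,8.4,-4,-14,-14,0,0,0,8.4]

```text
time_s: 24.7
eef_pos: [0.412, -0.1451, 0.3213]
tool_rot: [[0.974, 0.0, 0.228], [-0.228, -0.001, 0.974], [0.0, -1.0, -0.001]]
wrist_force: [-0.0, 0.2, 0.1]
opening: 0.984
```

Run:
```python
from h import *
def mt(a,b,r0,r1,c0,c1,k=8):
    m=cv2.matchTemplate(a[r0-k:r1+k,c0-k:c1+k],b[r0:r1,c0:c1],cv2.TM_CCOEFF_NORMED);_,s,_,l=cv2.minMaxLoc(m);return l[0]-k,l[1]-k,round(s,3)
for n,box in(('side',(186,228,230,270)),('scene',(166,206,352,390))):
    a=cv2.cvtColor(snap(n,n+'9.png'),cv2.COLOR_RGB2GRAY);b=cv2.imread('pics/%s0.png'%n,0);print(n,'tongs',mt(a,b,*box))
    if n=='scene':
        u=cv2.resize(a,None,fx=4,fy=4,interpolation=cv2.INTER_CUBIC);tp=u[4*238:4*262,4*442:4*466]
        m=cv2.matchTemplate(u[4*248:4*280,4*450:4*485],tp,cv2.TM_CCOEFF_NORMED);_,sc,_,l=cv2.minMaxLoc(m)
        print('vial cap offset',450+l[0]/4-442,248+l[1]/4-238,sc)
```

```text
side tongs (1, 0, 0.941)
scene tongs (0, 0, 0.774)
vial cap offset 13.25 13.25 0.8775335550308228
```

```bash
python3 -c "
from rig import bot
print(bot.hand_in())"
```

```text
the job is handed in; nothing more can be done
None
```

The hot vial is in the carousel's empty well, the tongs are back in their stand, and I handed the job in at about 25 s of the 72 s allowed; no verdict is reported. The gripper held only the tongs' grips.

- **Lift:** I gripped the vial's neck at an opening of about 38.5 mm. A picture showed it hanging upright, clear of the heater block.
- **Pressing home:** It slid past the spring at a steady 5 N or so. At the expected height the force rose to 12–13 N with almost no further travel. I put about 7 N of that on the pad. That is an estimate, because the pad force itself can't be measured.
- **Vial after release:** Its cap was within about 0.3 px of where a fully seated vial should appear, and did not move after the tongs were withdrawn.
- **Tongs:** They touched the stand floor at the same height as when I picked them up, within 0.2 mm. The last pictures place them within 1 px of their start.
- **Other objects:** The bottle, the dish and the part of the heater holding the short vials showed no shift in the side view.

One check was weaker: the tongs' picture match was only 0.77 in the final scene view, against 0.94 from the side. I put that down to shadow, and both views still show the tongs in the same place. I had no picture views left, so the state after release was checked only by image matching.

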